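# Sort the washed aquarium parts into their trays

## Task

The washed aquarium parts lie mixed up on the ledge: put the two dark grey air stones into the blue tray, the two brick-red ceramic filter rings into the yellow tray, and the loose light grey hose tap with the red lever into the empty bay of the green tray, beside the tap already stored there. One part to a bay, each resting flat on the bay's bottom the same way up as it is now (the rings standing on end). Leave the glass cup and the red food canister standing where they are.

Things in the scene. Friction and masses are not known exactly. Their poses are not given: they have to be found in the camera images.
- stone_a_mid (a point): One air stone: a dark grey block 52 mm long (its x), 26 mm wide (y), 28 mm high, lying flat, with a thin white hose nipple (6 mm across, 8 mm long) on its +x end. The point is the centre of the block, 14 mm above its underside; z up. 60 g, more or less.
- stone_b_mid (a point): The other air stone: a dark grey block 52 mm long (its x), 26 mm wide (y), 28 mm high, lying flat, with a thin white hose nipple (6 mm across, 8 mm long) on its +x end. The point is the centre of the block, 14 mm above its underside; z up. 60 g, more or less.
- ring_a_mid (a point): One filter ring: a brick-red (terracotta) ceramic tube standing on end, 38 mm outside, 20 mm inside, 36 mm high. The point is its centre, half-way up (18 mm above its underside); z up along the tube. 50 g, more or less.
- ring_b_mid (a point): The other filter ring: a brick-red (terracotta) ceramic tube standing on end, 38 mm outside, 20 mm inside, 36 mm high. The point is its centre, half-way up (18 mm above its underside); z up along the tube. 50 g, more or less.
- tap_mid (a point): The loose hose tap: light grey block 30 mm long (x), 26 mm wide (y), 26 mm high, lying flat, a round hose tail (up to 23 mm across, 17 mm long) on each x end and a red lever 9 mm wide along x on top (35 mm above the underside). The point is the block's centre, 13 mm above its underside; z up. About 60 g. A second tap like it is stored in the green tray and is not listed.
- tray_blue: The blue tray, 92 mm (x) by 160 mm (y), fixed to the ledge. Origin under its centre, on the ledge; z up. Floor 3 mm thick; walls and divider 4 mm thick, 13 mm high above the ledge. The divider, along x at y = 0, makes two bays 84 mm (x) by 74 mm (y) inside, centred at y = +39 and -39 mm. For the air stones; both bays are empty at the start.
- tray_yellow: The yellow tray, 92 mm (x) by 160 mm (y), fixed to the ledge. Origin under its centre, on the ledge; z up. Floor 3 mm thick; walls and divider 4 mm thick, 13 mm high above the ledge. The divider, along x at y = 0, makes two bays 84 mm (x) by 74 mm (y) inside, centred at y = +39 and -39 mm. For the filter rings; both bays are empty at the start.
- tray_green: The green tray, 92 mm (x) by 160 mm (y), fixed to the ledge. Origin under its centre, on the ledge; z up. Floor 3 mm thick; walls and divider 4 mm thick, 13 mm high above the ledge. The divider, along x at y = 0, makes two bays 84 mm (x) by 74 mm (y) inside, centred at y = +39 and -39 mm. For the taps; its bay at y = +39 mm already holds a tap lying along x, its bay at y = -39 mm is empty.
- cup: Small empty glass cup, 58 mm across the rim, 58 mm high, loose, between two trays on their far side. Origin at the centre of its underside. Leave it alone.
- canister: Closed red food canister with a pale band, 76 mm across, 104 mm high, loose, beside the parts. Origin at the centre of its underside. Leave it alone.
There are look-alikes about, which are no part of the job. What is shaped like the part that bears stone_b_mid but orange, pink or purple is not meant.

How it is judged (in metres and radians):
At the end, for the whole second after the job is handed in: One air stone in each bay of the blue tray, one ring in each bay of the yellow tray, the loose tap in the empty bay of the green tray: each inside the bay on its floor (height within 4 mm, tilt under 0.15 rad, same way up as at the start), released, under 0.02 m/s (((x of stone_a_mid in the frame of tray_blue between -0.03 and 0.03 m and y of stone_a_mid in the frame of tray_blue between 0.012 and 0.066 m and z of stone_a_mid in the frame of tray_blue between 0.013 and 0.021 m and angle between each of stone_a_mid, stone_b_mid's own z axis and vertical below 0.15 rad and x of stone_b_mid in the frame of tray_blue between -0.03 and 0.03 m and y of stone_b_mid in the frame of tray_blue between -0.066 and -0.012 m and z of stone_b_mid in the frame of tray_blue between 0.013 and 0.021 m) or (x of stone_a_mid in the frame of tray_blue between -0.03 and 0.03 m and y of stone_a_mid in the frame of tray_blue between -0.066 and -0.012 m and z of stone_a_mid in the frame of tray_blue between 0.013 and 0.021 m and angle between each of stone_a_mid, stone_b_mid's own z axis and vertical below 0.15 rad and x of stone_b_mid in the frame of tray_blue between -0.03 and 0.03 m and y of stone_b_mid in the frame of tray_blue between 0.012 and 0.066 m and z of stone_b_mid in the frame of tray_blue between 0.013 and 0.021 m)) and ((x of ring_a_mid in the frame of tray_yellow between -0.03 and 0.03 m and y of ring_a_mid in the frame of tray_yellow between 0.012 and 0.066 m and z of ring_a_mid in the frame of tray_yellow between 0.017 and 0.025 m and angle between each of ring_a_mid, ring_b_mid's own z axis and vertical below 0.15 rad and x of ring_b_mid in the frame of tray_yellow between -0.03 and 0.03 m and y of ring_b_mid in the frame of tray_yellow between -0.066 and -0.012 m and z of ring_b_mid in the frame of tray_yellow between 0.017 and 0.025 m) or (x of ring_a_mid in the frame of tray_yellow between -0.03 and 0.03 m and y of ring_a_mid in the frame of tray_yellow between -0.066 and -0.012 m and z of ring_a_mid in the frame of tray_yellow between 0.017 and 0.025 m and angle between each of ring_a_mid, ring_b_mid's own z axis and vertical below 0.15 rad and x of ring_b_mid in the frame of tray_yellow between -0.03 and 0.03 m and y of ring_b_mid in the frame of tray_yellow between 0.012 and 0.066 m and z of ring_b_mid in the frame of tray_yellow between 0.017 and 0.025 m)) and x of tap_mid in the frame of tray_green between -0.03 and 0.03 m and y of tap_mid in the frame of tray_green between -0.066 and -0.012 m and z of tap_mid in the frame of tray_green between 0.012 and 0.02 m and angle between tap_mid's own z axis and vertical below 0.15 rad and linear speed of each of stone_a, stone_b, ring_a, ring_b, tap below 0.02 m/s); the robot touches nothing.
It fails at once if the glass cup is shifted by more than 25 mm or tipped (distance of cup from where it was at the start of the episode above 0.025 m or angle between cup's own z axis and vertical above 0.25 rad).
It fails at once if the red canister is shifted by more than 25 mm or tipped (distance of canister from where it was at the start of the episode above 0.025 m or angle between canister's own z axis and vertical above 0.25 rad).
It also fails if it takes over 115 s, if anything falls off the work surface, if the arm or the gripper's body presses on something with over 40 N, if the wrist force passes 120 N, or if a joint passes its speed limit or range.

## Robot

A 6-joint arm with a two-finger parallel gripper is mounted at the origin on the work surface. World frame = base frame: x ahead of the robot, y to its left, z up, the work surface at z = 0. Lengths are in m, angles in degrees, forces in N, time in s.
With the tool pointing down it reaches from about 0.375 to 0.9 m from the base axis. Payload 3.1 kg.
Tool frame: the origin (TCP) lies midway between the tips of the shut fingers; the grasp point (between the pads) lies 19 mm behind it; z points along the fingers, y is the direction in which the jaws open and shut (so a half turn about z gives the same grasp; the last joint's range is limited). The gripper opens to 87 mm and grips with 3 to 60 N. Pads are 19 mm wide; open, the fingers measure 117 mm over their backs; the gripper's body (75 mm by 190 mm) begins 51 mm behind the grasp point.
Start: joints at [53.085, 30.224, 82.088, -0, 67.689, -10.227], TCP at [0.281, 0.558, 0.223] pointing down, gripper open.
Joint ranges: [-176.69, 176.69], [-43.24, 126.21], [12.49, 139.97], [-82, 262], [0, 151.66], [-163.58, 163.58]. Speed limits (degrees/s): [159.86, 159.86, 180, 180, 180, 180].

## Interface

Orientations are given as a 3x3 rotation matrix whose columns are the frame's x, y, z axes.
In Python, from rig import bot, capture, get_calibration gives the robot as it stands.
- The arm moves only by the tool play_rows, never from a script. Its arguments are lists of equal length, an entry for each row: "fingers": the closure in counts, from 0 (fully open) to 255 (shut); "linear": the shift along the tool's x, y, z in mm, a list of three; "rot": the turn, a rotation vector about the tool's x, y, z in degrees, a list of three. A call has 1 to 20 rows; each row is the pose to reach, as a shift and turn from the pose commanded when the call began, along the tool's axes at that moment; what a row does not reach only later rows make up. A row lasts 1/10 s, in which the tool goes at most 50 mm and 8.59 degrees, less where a joint would pass 70% of its speed; a pose out of reach is approached as far as the arm can. A call with a gripper value outside its range is refused whole. The fingers move at their own pace and stop on an object; the grip force is fixed at half the most. Time passes only in rows, so rows that repeat a pose let the fingers close. It gives the time, the measured TCP pose, the force and the opening at its end, in the units of the state.
- bot.read_state(): the state, without advancing time (a new reading comes with each control period).
- capture(name): name is "side" or "top"; returns the picture (480x640x3 uint8, red, green, blue); there is no depth.
- get_calibration(name): a dict with "vfov" (degrees; the focal length in pixels is half the picture's height over the tangent of half this angle, whatever the lens; pixels are square), "cx", "cy" (the principal point, pixels), "camera_from_world" (4x4, takes a point from world to camera coordinates). Camera axes: x right, y down, z forward; pixel columns grow to the right and rows downward; lengths in m; the calibration is good to about 2 mm. A picture is of the moment at which its call begins. get_calibration takes no time and is no camera call.
- bot.hand_in(): hands the job in, once; it reports no verdict.
The state is a dict: "time_s": time; "joint_positions": joint angles; "qvel": joint speeds; "tau": joint torques, N m; "position": TCP position; "tcp_rot": TCP orientation; "force": force on the tool from outside, world axes, zero at the start; "moment": the same for the moment, N m; "opening": opening from 0.0 (shut) to 1.0 (fully open).
Only numpy, scipy, OpenCV 4.12 (cv2) and the standard library are available. Lean on these libraries where they do the work, as an engineer would, in place of code of your own. Each camera call takes 0.05 s, during which the arm holds its last target.

## Working session

There is one attempt and no reset: what is moved stays moved. The work goes in short steps, Python scripts to look and compute and a tool call to move; the robot and the scene stay as the last step left them, time stands still between calls to the robot, and variables do not carry over. Pictures are saved under pics/ and viewed, and the job is handed in when it is done.

Besides the shell and the picture viewer there is one more tool, called as a command line: name --argument value ..., lists and objects as JSON in quotes. play_rows: Moves the arm, as the interface text tells. Its arguments: {"type":"object","properties":{"fingers":{"type":"array"},"linear":{"type":"array"},"rot":{"type":"array"}},"required":["fingers","linear","rot"]}

```bash
mkdir -p pics; ls; python3 - <<'E'
from rig import bot, capture, get_calibration
import cv2
for n in("top","side"):
    c=get_calibration(n);print(n,c)
    im=capture(n);cv2.imwrite(f"pics/{n}0.png",im[:,:,::-1])
s=bot.read_state();print(s['time_s'],s['position'],s['tcp_rot'],s['opening'])
E
```

```text
pics
top {'vfov': 57.84202587999598, 'cx': 324.4534087736754, 'cy': 238.79126588597293, 'camera_from_world': array([[-0.04301437, -0.99907332,  0.00150249,  0.10255457],
       [-0.97611074,  0.04170505, -0.21323349,  0.43849958],
       [ 0.21297323, -0.0106387 , -0.97700011,  0.94333565],
       [ 0.        ,  0.        ,  0.        ,  1.        ]])}
side {'vfov': 56.526525240973626, 'cx': 317.5991316991457, 'cy': 238.63993442947287, 'camera_from_world': array([[ 0.99380608, -0.11013304, -0.01483859, -0.43772034],
       [-0.09294301, -0.7505382 , -0.65425837,  0.13691801],
       [ 0.06091853,  0.65158509, -0.75612552,  0.8230804 ],
       [ 0.        ,  0.        ,  0.        ,  1.        ]])}
0.1 [0.2802729  0.55789171 0.22167229] [[-8.93478524e-01  4.49104385e-01 -1.17393102e-03]
 [ 4.49105784e-01  8.93477231e-01 -1.55959301e-03]
 [ 3.48460577e-04 -1.92068207e-03 -9.99998095e-01]] 1.000861543264182
```

View pics/top0.png

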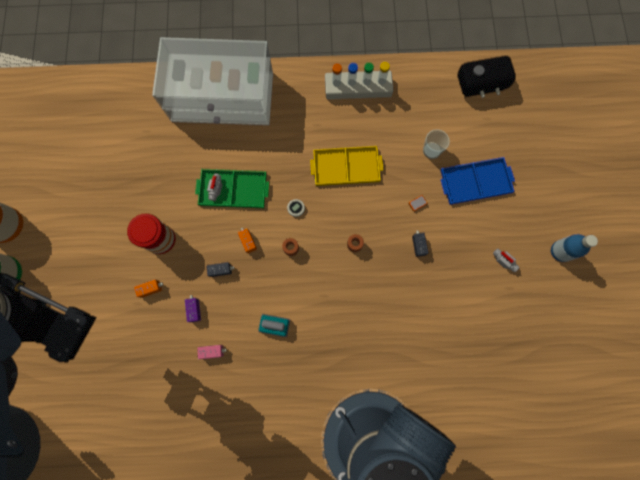

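View pics/side0.png

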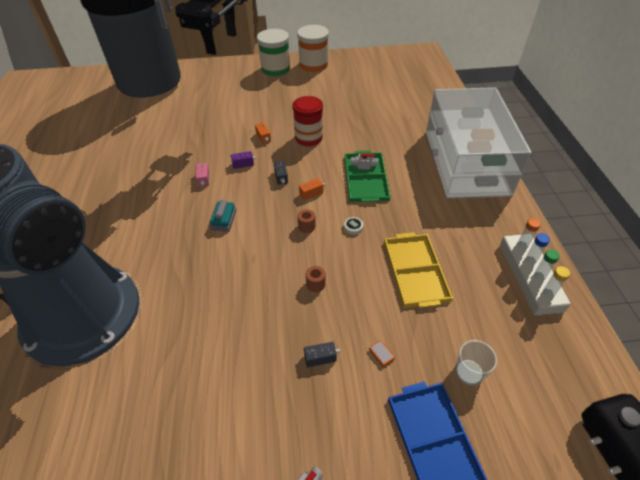

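```bash
python3 - <<'E'
import cv2
im=cv2.imread("pics/top0.png")
def crop(n,x,y,w,h,s=4):
    c=cv2.resize(im[y:y+h,x:x+w],None,fx=s,fy=s,interpolation=cv2.INTER_CUBIC)
    for i in range(0,w,10):
        cv2.line(c,(i*s,0),(i*s,8 if i%50 else 20),(255,255,255),1)
        if i%20==0: cv2.putText(c,str(x+i),(i*s,28),0,.4,(255,255,255),1)
    for j in range(0,h,10):
        cv2.line(c,(0,j*s),(8,j*s),(255,255,255),1)
        if j%20==0: cv2.putText(c,str(y+j),(10,j*s+4),0,.4,(255,255,255),1)
    cv2.imwrite(f"pics/{n}.png",c)
crop("c1",180,150,150,140,5); crop("c2",300,130,150,140,5); crop("c3",400,140,150,140,5)
im=cv2.imread("pics/side0.png")
crop("s1",260,140,160,150,5)
crop("s2",290,330,160,150,5)
E
```

```text
(no output)
```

View pics/c1.png

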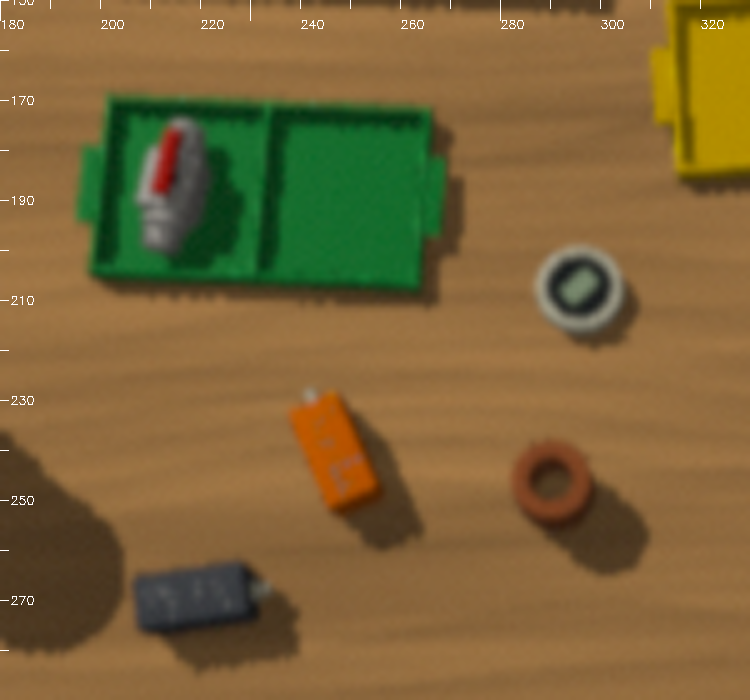

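View pics/c2.png

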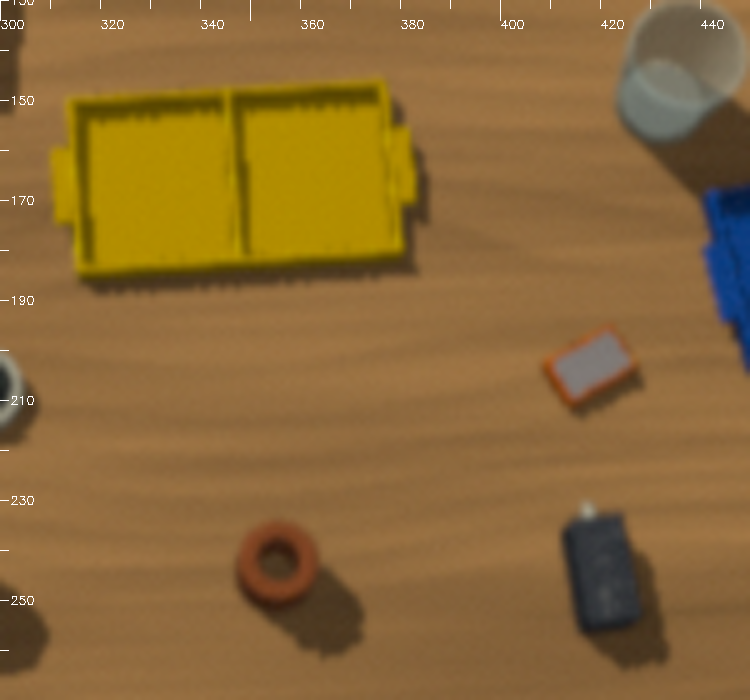

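View pics/c3.png

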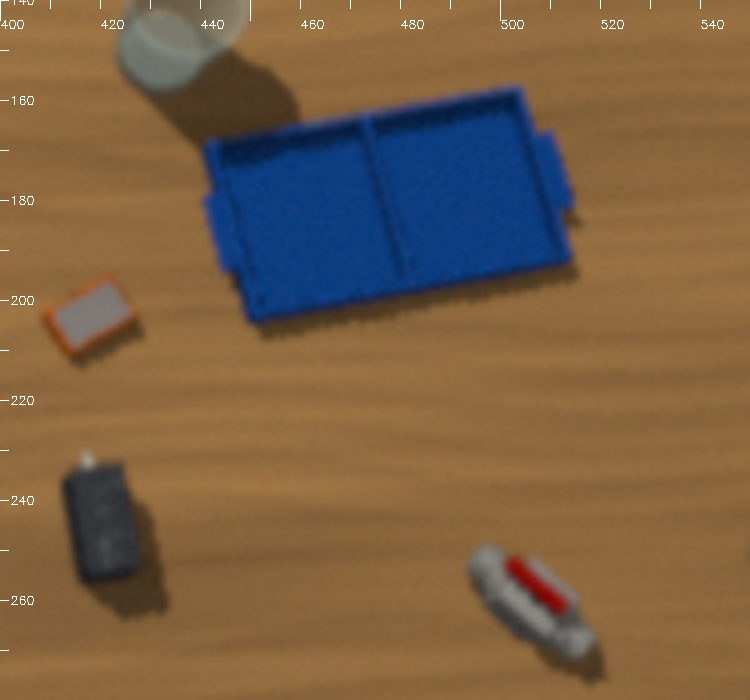

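View pics/s1.png

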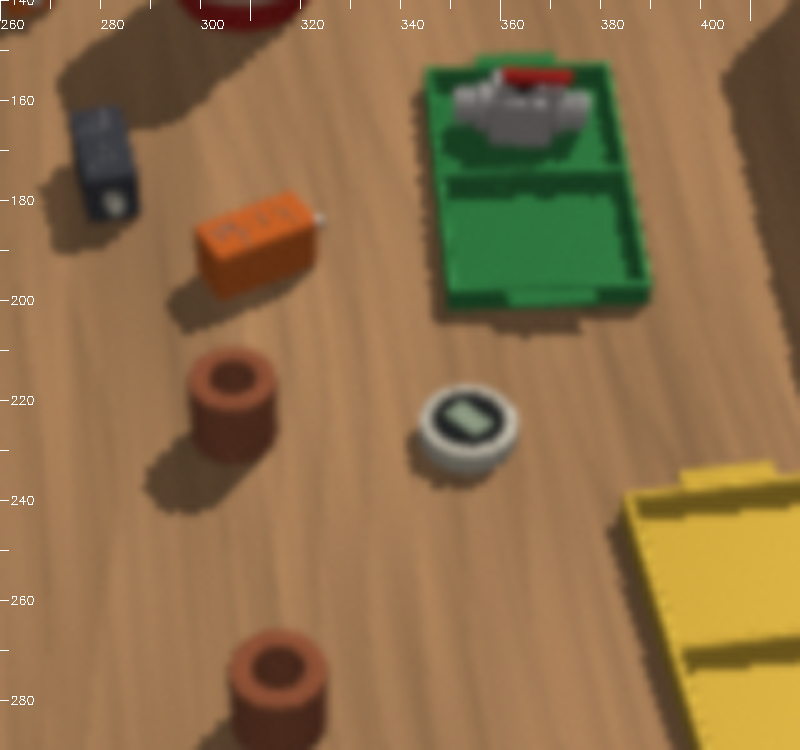

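View pics/s2.png

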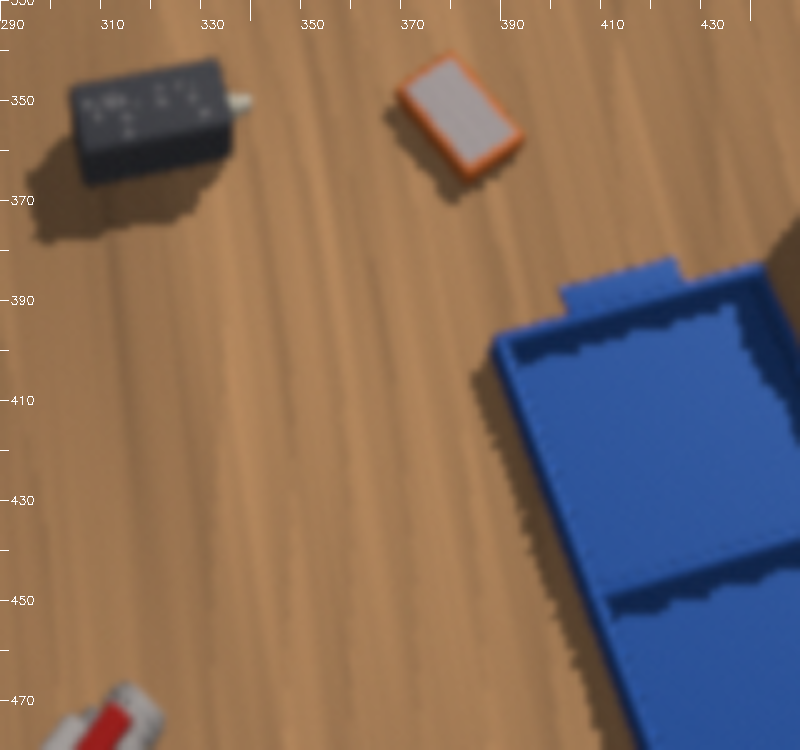

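```bash
cat > h.py <<'E'
import numpy as np, cv2
from rig import bot, capture, get_calibration
def P(n):
    c=get_calibration(n); f=240/np.tan(np.radians(c['vfov']/2)); return f,c['cx'],c['cy'],np.array(c['camera_from_world'])
def back(n,uv,z):
    f,cx,cy,T=P(n); R=T[:3,:3]; C=-R.T@T[:3,3]
    uv=np.atleast_2d(uv); d=np.c_[(uv[:,0]-cx)/f,(uv[:,1]-cy)/f,np.ones(len(uv))]@R
    return C+d*((z-C[2])/d[:,2])[:,None]
def proj(n,X):
    f,cx,cy,T=P(n); X=np.atleast_2d(X)@T[:3,:3].T+T[:3,3]
    return np.c_[f*X[:,0]/X[:,2]+cx,f*X[:,1]/X[:,2]+cy]
E
python3 - <<'E'
from h import *
np.set_printoptions(precision=4,suppress=True)
A=np.array
f=lambda o,p:A(p)/5+A(o)
o1,o2,o3,s1,s2=(180,150),(300,130),(400,140),(260,140),(290,330)
for n in('top','side'):
    f_,_,_,T=P(n);print(n,-T[:3,:3].T@T[:3,3])
for k,o,p in(('green',o1,[(108,95),(432,110),(420,290),(92,277)]),('yellow',o2,[(68,98),(385,80),(403,255),(80,275)]),('blue',o3,[(205,140),(520,88),(570,262),(250,322)])):
    q=back('top',f(o,p),.013)[:,:2]; m=q.mean(0)
    e=(q[0]-q[1]+q[3]-q[2])/2; g=(q[0]-q[3]+q[1]-q[2])/2
    print(k,m,np.linalg.norm(e),np.linalg.norm(g),'yaw y-axis',np.degrees(np.arctan2(-e[0],e[1])),np.degrees(np.arctan2(g[1],g[0])))
print('green side', back('side',f(s1,[(427,68),(608,65),(650,288),(447,290)]),.013).mean(0))
print('ringA',back('top',f(o1,(553,482)),.036),back('side',f(s1,(233,378)),.036))
print('ringB',back('top',f(o2,(278,562)),.036),back('side',f(s1,(278,667)),.036))
q=back('side',f(s2,[(70,87),(217,60),(232,125),(83,155)]),.028);print('stB side',q.mean(0),q)
q=back('top',f(o2,[(563,530),(622,515),(640,620),(582,630)]),.028);print('stB',q.mean(0),q)
q=back('top',f(o1,[(135,575),(245,563),(256,618),(140,632)]),.028);print('stA',q.mean(0),q)
q=back('side',f(s1,[(72,112),(122,106),(137,180),(90,188)]),.028);print('stA side',q.mean(0),q)
q=back('top',f(o3,[(513,558),(563,608)]),.035);print('lever',q.mean(0),q)
q=back('top',f(o3,[(485,555),(580,645)]),.013);print('tapbody',q.mean(0),q)
q=back('top',[(145,232),(125+313/100,232)],.104);print(q)
E
```

```text
top [0.2315 0.0942 1.015 ]
side [ 0.3976 -0.4818  0.7054]
green [0.5841 0.3002] 0.15829701480878602 0.09208162515581016 yaw y-axis -5.017367738055112 -4.095531917631249
yellow [0.632  0.0206] 0.15734106667485012 0.09193240458536159 yaw y-axis 1.174393797915995 1.4995556093719635
blue [ 0.5793 -0.2946] 0.1593943134507885 0.09277440118756704 yaw y-axis 7.94133249244115 7.65719258834338
green side [0.5885 0.2981 0.013 ]
ringA [[0.4304 0.162  0.036 ]] [[0.4358 0.1608 0.036 ]]
ringB [[0.4334 0.0123 0.036 ]] [[0.4384 0.0107 0.036 ]]
stB side [ 0.4293 -0.1423  0.028 ] [[ 0.4035 -0.1323  0.028 ]
 [ 0.4532 -0.1282  0.028 ]
 [ 0.455  -0.152   0.028 ]
 [ 0.4055 -0.1568  0.028 ]]
stB [ 0.4232 -0.1382  0.028 ] [[ 0.4446 -0.122   0.028 ]
 [ 0.4505 -0.1501  0.028 ]
 [ 0.4006 -0.1539  0.028 ]
 [ 0.397  -0.1267  0.028 ]]
stA [0.3854 0.3282 0.028 ] [[0.3967 0.3554 0.028 ]
 [0.4001 0.305  0.028 ]
 [0.3744 0.2998 0.028 ]
 [0.3703 0.3527 0.028 ]]
stA side [0.3913 0.3246 0.028 ] [[0.3772 0.3511 0.028 ]
 [0.4009 0.3524 0.028 ]
 [0.4045 0.2989 0.028 ]
 [0.3828 0.2961 0.028 ]]
lever [ 0.3856 -0.3337  0.035 ] [[ 0.3976 -0.3238  0.035 ]
 [ 0.3735 -0.3436  0.035 ]]
tapbody [ 0.3812 -0.3396  0.013 ] [[ 0.4033 -0.3202  0.013 ]
 [ 0.359  -0.359   0.013 ]]
[[0.4616 0.4696 0.104 ]
 [0.4631 0.5058 0.104 ]]
```

```bash
cat >> h.py <<'E'
def plan(*targets):
    """targets: (x,y,z,heading of tool y deg) -> shift mm & rotvec deg in current tool axes"""
    from scipy.spatial.transform import Rotation as Ro
    s=bot.read_state(); R=np.array(s['tcp_rot']); p=np.array(s['position'])
    h=np.degrees(np.arctan2(R[1,1],R[0,1]))
    print('t',round(s['time_s'],2),'pos',np.round(p*1000,1),'head',round(h,1),'open',round(s['opening'],3),'F',np.round(s['force'],1),'j6',np.round(s['joint_positions'][5],0))
    for x,y,z,hd in targets:
        a=np.radians(hd); G=np.array([[-np.sin(a),np.cos(a),0],[np.cos(a),np.sin(a),0],[0,0,-1]]).T.copy()
        yv=np.array([np.cos(a),np.sin(a),0]); zv=np.array([0,0,-1.]); G=np.c_[np.cross(yv,zv),yv,zv]
        print(np.round(R.T@(np.array([x,y,z])-p)*1000,1).tolist(), np.round(Ro.from_matrix(R.T@G).as_rotvec(degrees=True),1).tolist())
E
python3 -c "
from h import *
plan((.3885,.3265,.10,4.5),(.3885,.3265,.008,4.5))"
```

```text
t 0.1 pos [280.3 557.9 221.7] head 63.3 open 1.001 F [0.3 0.3 0.6] j6 -10.0
[-200.7, -157.9, 121.9] [-0.1, 0.0, 58.8]
[-200.7, -157.7, 213.9] [-0.1, 0.0, 58.8]
```

play_rows --fingers '[0,0,0,0,0,0,0,0,0,0,0,0]' --linear '[[-30,-24,10],[-65,-50,20],[-100,-78,30],[-135,-106,40],[-165,-130,60],[-190,-150,80],[-200.5,-158,100],[-200.5,-158,122],[-200.5,-158,122],[-200.5,-158,122],[-200.5,-158,122],[-200.5,-158,122]]' --rot '[[0,0,8],[0,0,16],[0,0,24],[0,0,32],[0,0,40],[0,0,48],[0,0,55],[0,0,58.8],[0,0,58.8],[0,0,58.8],[0,0,58.8],[0,0,58.8]]'

```text
time_s: 1.3
position: [0.3893, 0.328, 0.1016]
tcp_rot: [[-0.08, 0.997, 0.002], [0.997, 0.08, 0.001], [0.001, 0.002, -1.0]]
force: [0.3, 0.5, 0.0]
opening: 1.001
```

```bash
cat >> h.py <<'E'
def snap(name,n,x=None,y=None,w=160,h=120,s=5,draw=None):
    im=capture(n)[:,:,::-1].copy()
    if x is None: cv2.imwrite(f"pics/{name}.png",im); return
    x=int(np.clip(x,0,640-w));y=int(np.clip(y,0,480-h))
    c=cv2.resize(im[y:y+h,x:x+w],None,fx=s,fy=s,interpolation=cv2.INTER_CUBIC)
    if draw is not None:
        for q in draw:
            u=((proj(n,q)-[x,y]+.5)*s-.5).round().astype(int)
            cv2.polylines(c,[u.reshape(-1,1,2)],len(u)>1,(0,255,255),1)
            if len(u)==1: cv2.drawMarker(c,tuple(int(k) for k in u[0]),(0,255,255),0,14)
    cv2.imwrite(f"pics/{name}.png",c)
def box(x,y,hd,L,W,z):
    a=np.radians(hd);e=np.array([np.cos(a),np.sin(a),0]);g=np.array([-e[1],e[0],0]);c=np.array([x,y,z])
    return np.array([c+e*L/2+g*W/2,c+e*L/2-g*W/2,c-e*L/2-g*W/2,c-e*L/2+g*W/2])
def circ(x,y,r,z):
    t=np.linspace(0,2*np.pi,24,endpoint=False); return np.c_[x+r*np.cos(t),y+r*np.sin(t),0*t+z]
E
python3 - <<'E'
from h import *
plan((.3885,.3265,.008,4.5))
d=[box(.3885,.3265,-85.4,.052,.026,.028),box(.3885,.3265,-85.4,.052,.026,0),circ(.433,.162,.019,.036)]
p=np.array(bot.read_state()['position']);d.append(p[None])
snap('a1','top',160,210,160,120,5,d); snap('a2','side',240,100,160,120,5,d)
E
```

```text
t 1.3 pos [389.3 328.  101.6] head 4.6 open 1.001 F [0.3 0.5 0. ] j6 23.0
[-1.5, -1.1, 93.6] [0.1, -0.1, 0.1]
```

View pics/a1.png

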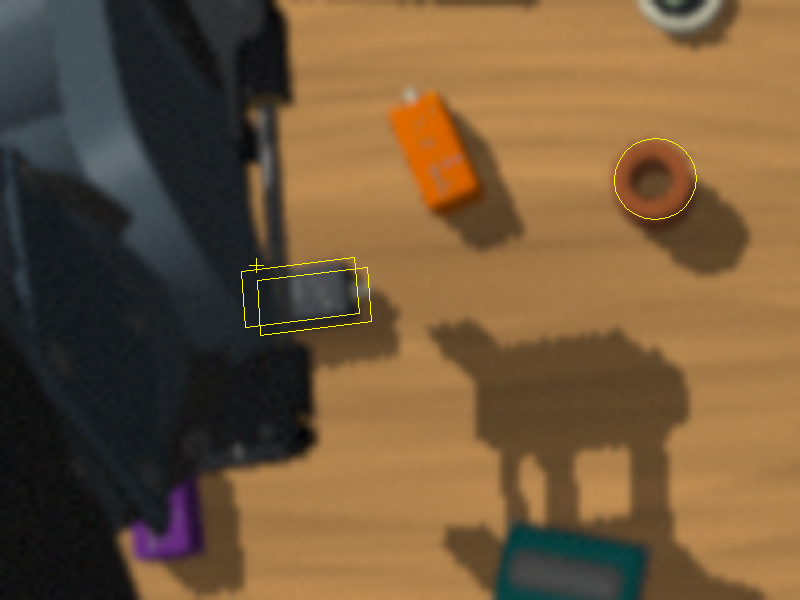

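View pics/a2.png

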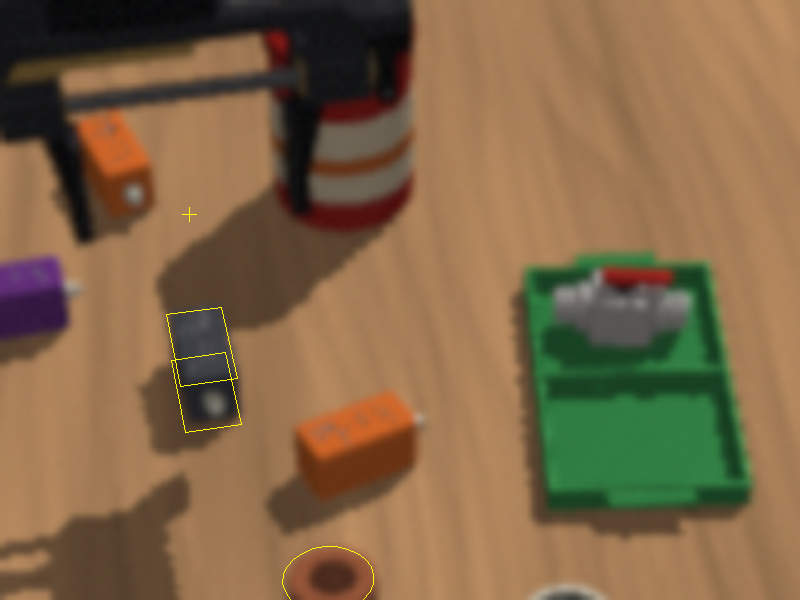

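play_rows --fingers '[0,0,0,0,0,0,255,255,255,255,255,255,255,255]' --linear '[[-1,-1,30],[-1,-1,60],[-1,-1,80],[-1,-1,93],[-1,-1,93],[-1,-1,93],[-1,-1,93],[-1,-1,93],[-1,-1,93],[-1,-1,93],[-1,-1,93],[-1,-1,93],[-1,-1,93],[-1,-1,93]]' --rot '[[0,0,0],[0,0,0],[0,0,0],[0,0,0],[0,0,0],[0,0,0],[0,0,0],[0,0,0],[0,0,0],[0,0,0],[0,0,0],[0,0,0],[0,0,0],[0,0,0]]'

```text
time_s: 2.8
position: [0.3879, 0.3261, 0.0075]
tcp_rot: [[-0.079, 0.997, -0.0], [0.997, 0.079, -0.0], [-0.0, -0.0, -1.0]]
force: [0.6, 0.8, 1.4]
opening: 0.354
```

```bash
python3 - <<'E'
from h import *
plan((.389,.327,.16,4.5),(.5765,-.256,.16,7.8),(.576,-.256,.0125,7.8))
snap('b2','side',240,100)
E
```

```text
t 2.8 pos [387.9 326.1   7.5] head 4.5 open 0.354 F [0.6 0.8 1.4] j6 23.0
[0.8, 1.2, -152.5] [-0.0, 0.0, 0.0]
[-595.1, 142.2, -152.5] [-0.0, 0.0, -3.3]
[-595.1, 141.7, -5.0] [-0.0, 0.0, -3.3]
```

View pics/b2.png

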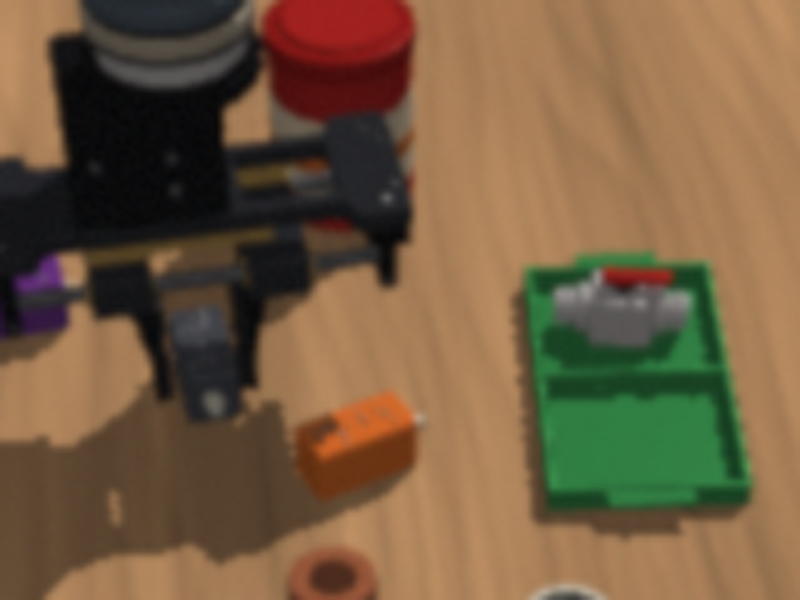

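play_rows --fingers '[255,255,255,255]' --linear '[[0,0,0],[0,0,0],[0,0,0],[0,0,0]]' --rot '[[0,0,0],[0,0,0],[0,0,0],[0,0,0]]'

```text
time_s: 3.25
position: [0.3879, 0.3261, 0.0075]
tcp_rot: [[-0.079, 0.997, -0.0], [0.997, 0.079, -0.0], [-0.0, -0.0, -1.0]]
force: [0.6, -0.9, -0.6]
opening: 0.296
```

play_rows --fingers '[255,255,255,255,255,255,255,255,255,255,255,255,255,255,255,255,255,255,255,255]' --linear '[[0,0,-20],[0,0,-50],[-10,2,-80],[-35,8,-100],[-70,17,-105],[-110,26,-105],[-150,36,-105],[-190,45,-105],[-230,55,-105],[-270,64,-105],[-310,74,-105],[-350,84,-105],[-390,93,-105],[-430,103,-105],[-470,112,-105],[-510,122,-105],[-545,130,-105],[-575,137,-105],[-590,141,-105],[-595,142,-105]]' --rot '[[0,0,0],[0,0,0],[0,0,0],[0,0,0],[0,0,0],[0,0,0],[0,0,0],[0,0,0],[0,0,0],[0,0,0],[0,0,0],[0,0,0],[0,0,-1],[0,0,-2],[0,0,-3],[0,0,-3],[0,0,-3],[0,0,-3],[0,0,-3],[0,0,-3]]'

```text
time_s: 5.25
position: [0.5765, -0.2572, 0.1123]
tcp_rot: [[-0.129, 0.992, 0.0], [0.992, 0.129, -0.0], [-0.0, 0.0, -1.0]]
force: [-0.0, -0.1, -1.0]
opening: 0.298
```

```bash
python3 - <<'E'
from h import *
plan((.5765,-.256,.0115,7.8))
snap('c_1','top',400,130,)
E
```

```text
t 5.25 pos [ 576.5 -257.2  112.3] head 7.4 open 0.298 F [-0.  -0.1 -1. ] j6 -42.0
[1.2, 0.2, 100.8] [0.0, 0.0, -0.4]
```

View pics/c_1.png

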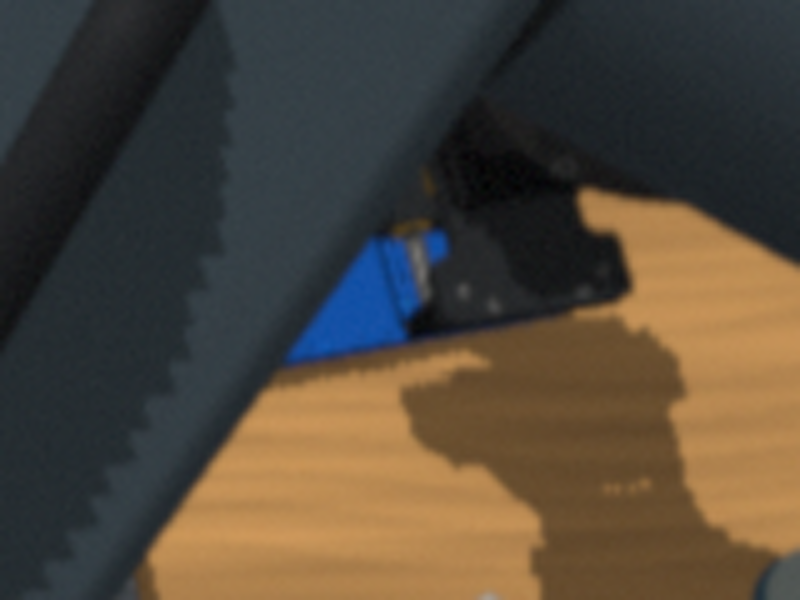

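play_rows --fingers '[255,255,255,255,255,255,255,138,138,138,138,138,138,138,138,138]' --linear '[[1,0,25],[1,0,55],[1,0,80],[1,0,93],[1,0,99],[1,0,101],[1,0,101],[1,0,101],[1,0,101],[1,0,101],[1,0,101],[1,0,95],[1,0,75],[1,0,45],[1,0,10],[1,0,0]]' --rot '[[0,0,0],[0,0,0],[0,0,0],[0,0,0],[0,0,0],[0,0,0],[0,0,0],[0,0,0],[0,0,0],[0,0,0],[0,0,0],[0,0,0],[0,0,0],[0,0,0],[0,0,0],[0,0,0]]'

```text
time_s: 6.9
position: [0.5784, -0.2563, 0.1168]
tcp_rot: [[-0.131, 0.991, 0.006], [0.991, 0.131, -0.004], [-0.005, 0.006, -1.0]]
force: [1.0, -1.1, 0.3]
opening: 0.461
```

```bash
python3 - <<'E'
from h import *
plan((.387,-.336,.11,-49),(.387,-.336,.008,-49))
snap('d_1','side')
E
```

```text
t 6.9 pos [ 578.4 -256.3  116.8] head 7.5 open 0.461 F [ 1.  -1.1  0.3] j6 -42.0
[-54.0, -200.2, 5.9] [0.4, 0.1, 56.5]
[-53.5, -200.7, 107.9] [0.4, 0.1, 56.5]
```

View pics/d_1.png

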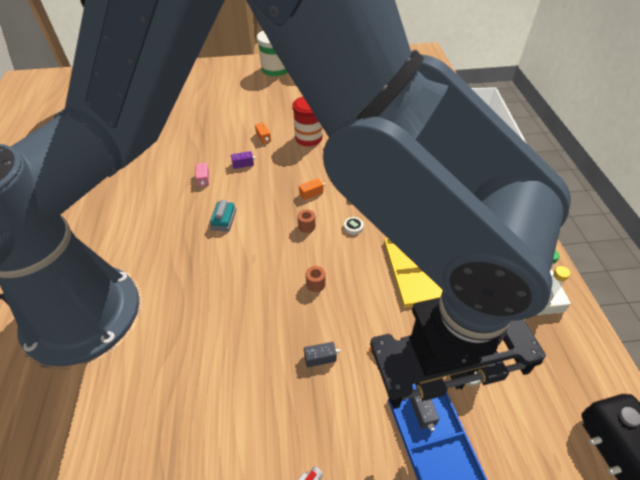

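play_rows --fingers '[0,0,0,0,0,0,0,0,0,0]' --linear '[[-8,-30,0],[-20,-75,0],[-32,-120,0],[-45,-165,0],[-52,-190,2],[-54,-198,2],[-54,-198,2],[-54,-198,2],[-54,-198,2],[-54,-198,2]]' --rot '[[0,0,8],[0,0,16],[0,0,24],[0,0,32],[0,0,40],[0,0,48],[0,0,56.5],[0,0,56.5],[0,0,56.5],[0,0,56.5]]'

```text
time_s: 7.95
position: [0.387, -0.334, 0.1102]
tcp_rot: [[0.753, 0.658, -0.0], [0.658, -0.753, 0.0], [0.0, -0.001, -1.0]]
force: [0.5, -0.1, 0.8]
opening: 0.997
```

```bash
python3 - <<'E'
from h import *
plan((.387,-.336,.008,-49))
d=[box(.387,-.336,41,.030,.026,.026),box(.387,-.336,41,.064,.001,.013),box(.387,-.336,41,.030,.009,.035),np.array(bot.read_state()['position'])[None]]
snap('e_1','top',430,190,160,120,5,d)
E
```

```text
t 7.95 pos [ 387.  -334.   110.2] head -48.8 open 0.997 F [ 0.5 -0.1  0.8] j6 -4.0
[-1.4, 1.6, 102.2] [-0.0, -0.0, 0.2]
```

View pics/e_1.png

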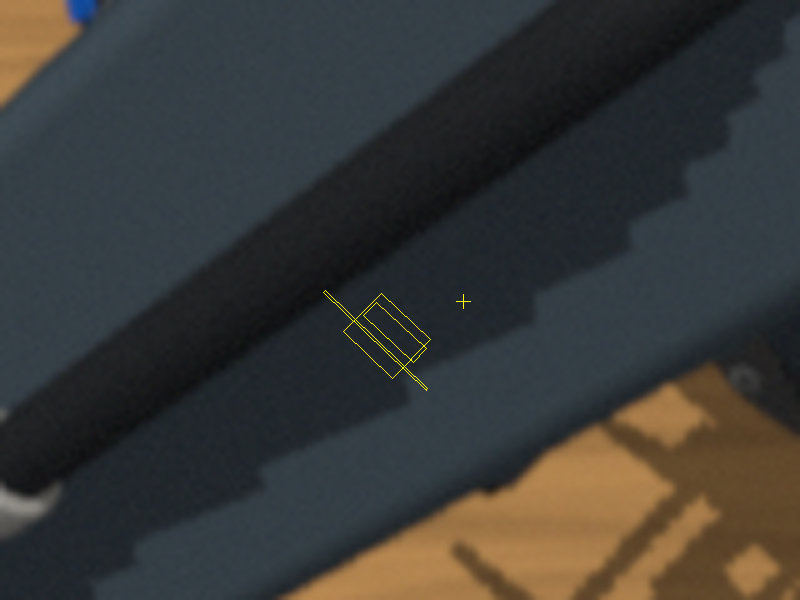

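```bash
python3 - <<'E'
from h import *
import h
im0=cv2.imread('pics/top0.png')[:,:,::-1]
h.capture=lambda n: im0
d=[box(.387,-.336,41,.030,.026,.026),box(.387,-.336,41,.064,.001,.013),box(.387,-.336,41,.030,.009,.035)]
snap('e_2','top',470,220,80,60,10,d)
d=[box(.4265,-.1395,5,.052,.026,.028),box(.4265,-.1395,5,.052,.026,.0)]
snap('e_3','top',380,220,80,60,10,d)
E
```

```text
(no output)
```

View pics/e_2.png

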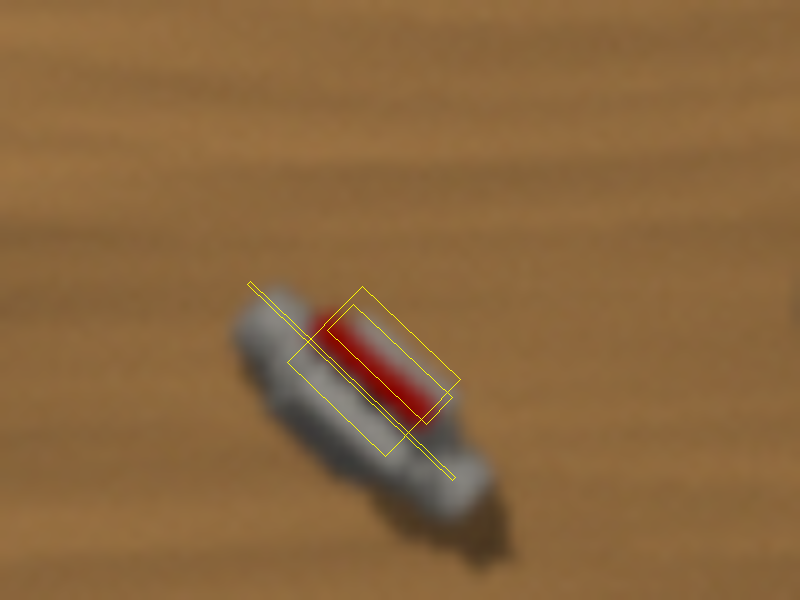

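View pics/e_3.png

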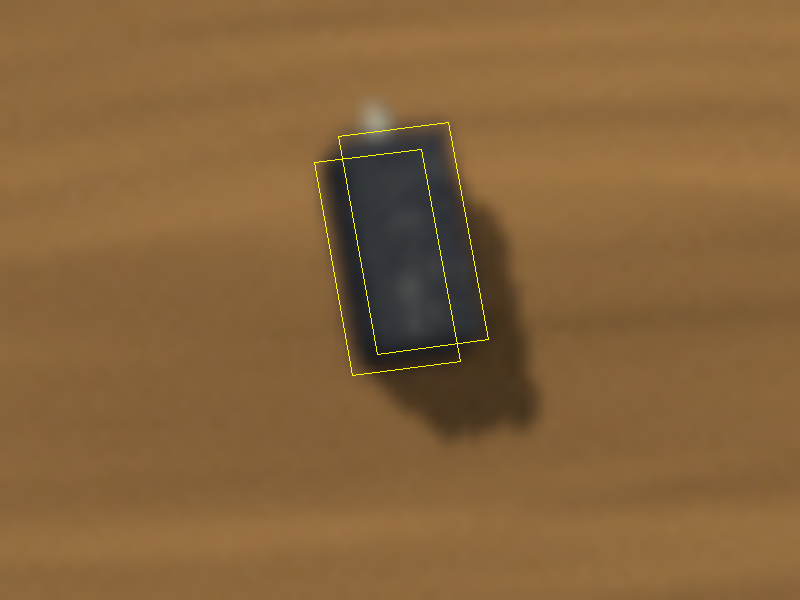

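play_rows --fingers '[0,0,0,0,0,255,255,255,255,255,255,255,255,255,255]' --linear '[[-4,0,30],[-4,0,60],[-4,0,85],[-4,0,101],[-4,0,101],[-4,0,101],[-4,0,101],[-4,0,101],[-4,0,101],[-4,0,101],[-4,0,101],[-4,0,101],[-4,0,101],[-4,0,101],[-4,0,101]]' --rot '[[0,0,0],[0,0,0],[0,0,0],[0,0,0],[0,0,0],[0,0,0],[0,0,0],[0,0,0],[0,0,0],[0,0,0],[0,0,0],[0,0,0],[0,0,0],[0,0,0],[0,0,0]]'

```text
time_s: 9.5
position: [0.3839, -0.337, 0.0095]
tcp_rot: [[0.755, 0.656, -0.0], [0.656, -0.755, -0.0], [-0.0, 0.0, -1.0]]
force: [-0.1, 0.4, -0.2]
opening: 0.296
```

```bash
python3 - <<'E'
from h import *
a=np.radians(-4.5);c=np.array([.5865,.2995])-.039*np.array([-np.sin(a),np.cos(a)]);print(c)
plan((*c,.11,-94.5),(*c,.012,-94.5))
E
```

```text
[0.5834401  0.26062022]
t 9.5 pos [ 383.9 -337.     9.5] head -49.0 open 0.296 F [-0.1  0.4 -0.2] j6 -5.0
[542.7, -320.0, -100.5] [0.0, 0.0, 45.5]
[542.7, -320.0, -2.5] [0.0, 0.0, 45.5]
```

play_rows --fingers '[255,255,255,255,255,255,255,255,255,255,255,255,255,255,255,255,255,255,255,255]' --linear '[[0,0,-20],[0,0,-50],[11,-6,-80],[33,-19,-98],[65,-38,-100],[98,-58,-100],[136,-80,-100],[174,-102,-100],[212,-125,-100],[250,-147,-100],[288,-170,-100],[326,-192,-100],[364,-214,-100],[402,-237,-100],[440,-259,-100],[478,-282,-100],[510,-301,-100],[532,-314,-100],[543,-320,-100],[543,-320,-100]]' --rot '[[0,0,0],[0,0,0],[0,0,2],[0,0,5],[0,0,8],[0,0,11],[0,0,14],[0,0,17],[0,0,20],[0,0,23],[0,0,26],[0,0,29],[0,0,32],[0,0,35],[0,0,38],[0,0,41],[0,0,43],[0,0,45],[0,0,45.5],[0,0,45.5]]'

```text
time_s: 11.5
position: [0.5836, 0.262, 0.1092]
tcp_rot: [[0.997, -0.076, 0.0], [-0.076, -0.997, -0.0], [0.0, 0.0, -1.0]]
force: [-0.0, -0.5, -0.3]
opening: 0.298
```

```bash
python3 - <<'E'
from h import *
plan((.5834,.2606,.0135,-94.5))
snap('f_1','side',260,60,200,150,4)
E
```

```text
t 11.5 pos [583.6 262.  109.2] head -94.3 open 0.298 F [-0.  -0.5 -0.3] j6 109.0
[-0.1, 1.4, 95.7] [0.0, -0.0, 0.2]
```

View pics/f_1.png

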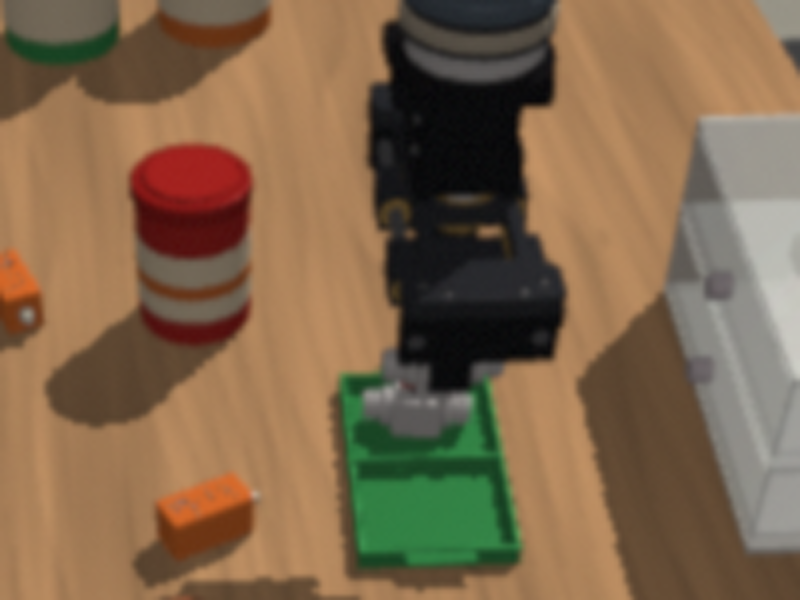

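play_rows --fingers '[255,255,255,255,255,255,255,150,150,150,150,150,150,150,150,150,150]' --linear '[[0,2,25],[0,2,50],[0,2,75],[0,2,88],[0,2,94],[0,2,96],[0,2,96],[0,2,96],[0,2,96],[0,2,96],[0,2,96],[0,2,90],[0,2,70],[0,2,40],[0,2,10],[0,2,0],[0,2,0]]' --rot '[[0,0,0],[0,0,0],[0,0,0],[0,0,0],[0,0,0],[0,0,0],[0,0,0],[0,0,0],[0,0,0],[0,0,0],[0,0,0],[0,0,0],[0,0,0],[0,0,0],[0,0,0],[0,0,0],[0,0,0]]'

```text
time_s: 13.25
position: [0.5848, 0.2593, 0.1116]
tcp_rot: [[0.997, -0.078, 0.004], [-0.078, -0.997, 0.001], [0.004, -0.001, -1.0]]
force: [-0.3, -0.2, 0.4]
opening: 0.409
```

```bash
python3 - <<'E'
from h import *
plan((.433,.1615,.11,-90),(.433,.1615,.11,1.3))
snap('g_1','side',260,60,200,150,4)
E
```

```text
t 13.25 pos [584.8 259.3 111.6] head -94.5 open 0.409 F [-0.3 -0.2  0.4] j6 108.0
[-143.7, 109.3, 0.8] [-0.1, -0.2, -4.5]
[-143.7, 109.3, 0.8] [0.1, -0.2, -95.8]
```

View pics/g_1.png

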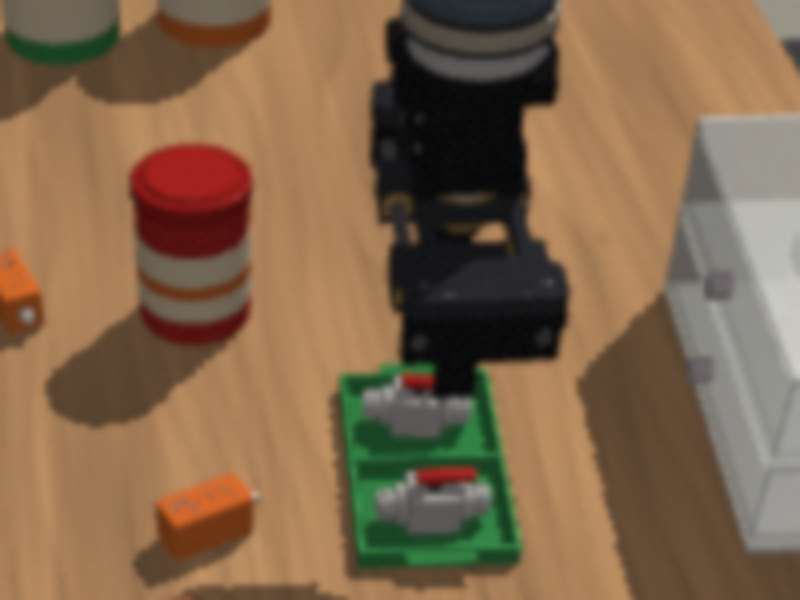

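play_rows --fingers '[0,0,0,0,0,0,0,0,0,0,0,0,0,0,0]' --linear '[[-10,8,0],[-30,23,0],[-60,45,0],[-90,68,0],[-120,90,0],[-137,104,0],[-144,109,0],[-144,109,0],[-144,109,0],[-144,109,0],[-144,109,0],[-144,109,0],[-144,109,0],[-144,109,0],[-144,109,0]]' --rot '[[0,0,-8],[0,0,-16],[0,0,-24],[0,0,-32],[0,0,-40],[0,0,-48],[0,0,-56],[0,0,-64],[0,0,-72],[0,0,-80],[0,0,-88],[0,0,-95.8],[0,0,-95.8],[0,0,-95.8],[0,0,-95.8]]'

```text
time_s: 14.8
position: [0.431, 0.1614, 0.109]
tcp_rot: [[-0.021, 1.0, -0.001], [1.0, 0.021, -0.0], [-0.0, -0.001, -1.0]]
force: [0.1, -0.4, -0.5]
opening: 0.999
```

```bash
python3 - <<'E'
from h import *
plan((.433,.1615,.0095,1.3))
snap('h_1','side',240,100,160,120,5,[circ(.433,.1615,.019,.036),np.array(bot.read_state()['position'])[None]])
E
```

```text
t 14.8 pos [431.  161.4 109. ] head 1.2 open 0.999 F [ 0.1 -0.4 -0.5] j6 5.0
[0.1, 2.2, 99.5] [-0.1, 0.0, -0.1]
```

View pics/h_1.png

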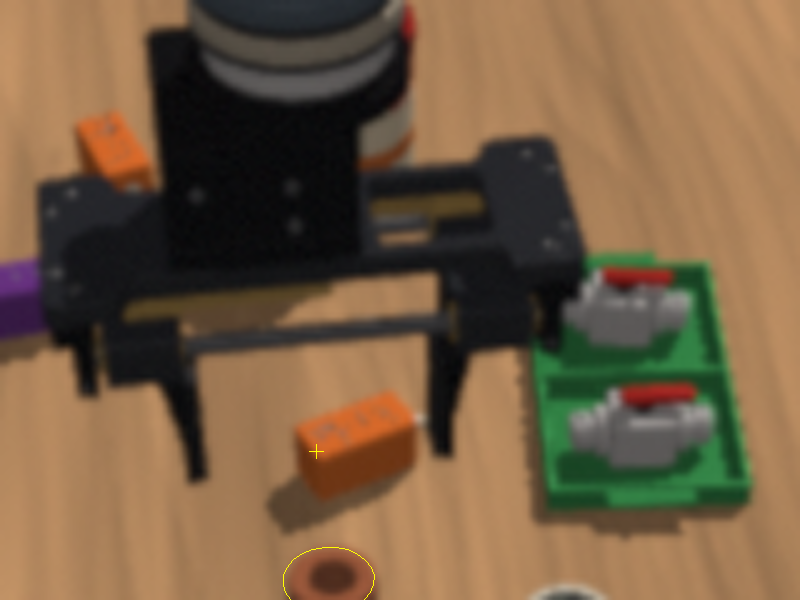

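play_rows --fingers '[0,0,0,0,0,0,255,255,255,255,255,255,255,255,255]' --linear '[[0,2,30],[0,2,60],[0,2,85],[0,2,99],[0,2,99],[0,2,99],[0,2,99],[0,2,99],[0,2,99],[0,2,99],[0,2,99],[0,2,99],[0,2,99],[0,2,99],[0,2,99]]' --rot '[[0,0,0],[0,0,0],[0,0,0],[0,0,0],[0,0,0],[0,0,0],[0,0,0],[0,0,0],[0,0,0],[0,0,0],[0,0,0],[0,0,0],[0,0,0],[0,0,0],[0,0,0]]'

```text
time_s: 16.35
position: [0.4334, 0.1615, 0.0106]
tcp_rot: [[-0.023, 1.0, 0.0], [1.0, 0.023, 0.0], [0.0, 0.0, -1.0]]
force: [0.1, 0.4, 1.8]
opening: 0.431
```

```bash
python3 - <<'E'
from h import *
a=np.radians(1.3);v=.039*np.array([-np.sin(a),np.cos(a)]);c=np.array([.6345,.0205]);print(c+v,c-v)
plan((*(c+v),.11,1.3),(*(c+v),.013,1.3))
E
```

```text
[0.63361519 0.05948996] [ 0.63538481 -0.01848996]
t 16.35 pos [433.4 161.5  10.6] head 1.3 open 0.431 F [0.1 0.4 1.8] j6 5.0
[-106.6, 197.8, -99.4] [0.0, -0.0, 0.0]
[-106.6, 197.8, -2.4] [0.0, -0.0, 0.0]
```

play_rows --fingers '[255,255,255,255,255,255,255,255,255,255,255,255,255,255,255,120,120,120,120,120]' --linear '[[0,0,-20],[0,0,-50],[-6,12,-75],[-22,40,-80],[-42,78,-80],[-62,116,-80],[-82,154,-80],[-98,184,-80],[-106,198,-80],[-106,198,-80],[-106,198,-60],[-106,198,-35],[-106,198,-15],[-106,198,-7],[-106,198,-4],[-106,198,-4],[-106,198,-4],[-106,198,-4],[-106,198,-10],[-106,198,-30]]' --rot '[[0,0,0],[0,0,0],[0,0,0],[0,0,0],[0,0,0],[0,0,0],[0,0,0],[0,0,0],[0,0,0],[0,0,0],[0,0,0],[0,0,0],[0,0,0],[0,0,0],[0,0,0],[0,0,0],[0,0,0],[0,0,0],[0,0,0],[0,0,0]]'

```text
time_s: 18.35
position: [0.6325, 0.0601, 0.0398]
tcp_rot: [[-0.023, 1.0, -0.003], [1.0, 0.023, 0.0], [0.0, -0.003, -1.0]]
force: [-0.6, -0.1, -0.9]
opening: 0.526
```

play_rows --fingers '[120,120,0,0,0]' --linear '[[0,0,-30],[0,0,-65],[0,0,-70],[0,0,-70],[0,0,-70]]' --rot '[[0,0,0],[0,0,0],[0,0,0],[0,0,0],[0,0,0]]'

```text
time_s: 18.85
position: [0.633, 0.0601, 0.11]
tcp_rot: [[-0.023, 1.0, -0.001], [1.0, 0.023, 0.0], [0.0, -0.001, -1.0]]
force: [-0.6, -1.5, -0.4]
opening: 0.72
```

```bash
python3 - <<'E'
from h import *
plan((.436,.0118,.11,1.3),(.436,.0118,.010,1.3))
snap('i_1','side',290,180,200,150,4)
E
```

```text
t 18.85 pos [633.   60.1 110. ] head 1.3 open 0.72 F [-0.6 -1.5 -0.4] j6 -6.0
[-43.8, -198.1, 0.3] [-0.1, -0.0, 0.0]
[-43.8, -197.9, 100.3] [-0.1, -0.0, 0.0]
```

View pics/i_1.png

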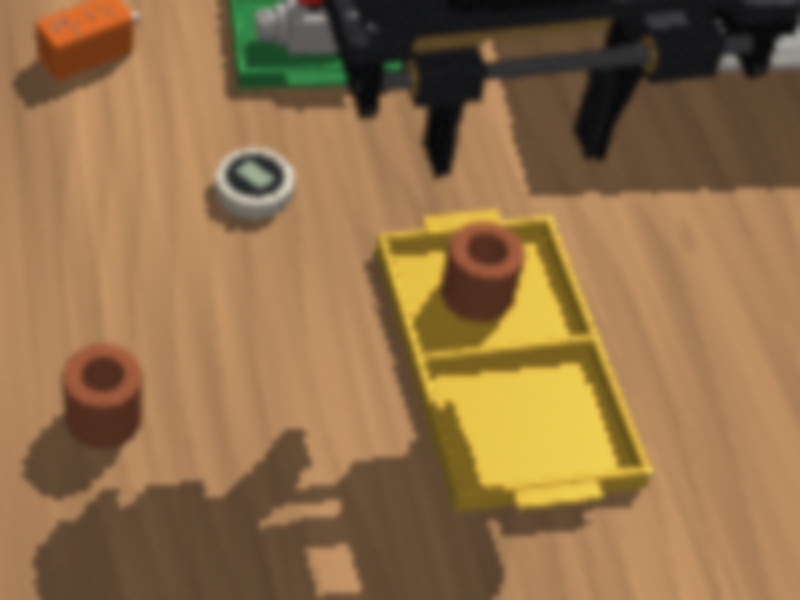

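play_rows --fingers '[0,0,0,0,0,0,0,0,0,0,0,255,255,255,255,255,255,255,255,255]' --linear '[[-9,-40,0],[-18,-85,0],[-28,-130,0],[-38,-175,0],[-44,-198,0],[-44,-198,20],[-44,-198,50],[-44,-198,80],[-44,-198,98],[-44,-198,100],[-44,-198,100],[-44,-198,100],[-44,-198,100],[-44,-198,100],[-44,-198,100],[-44,-198,100],[-44,-198,100],[-44,-198,100],[-44,-198,100],[-44,-198,100]]' --rot '[[0,0,0],[0,0,0],[0,0,0],[0,0,0],[0,0,0],[0,0,0],[0,0,0],[0,0,0],[0,0,0],[0,0,0],[0,0,0],[0,0,0],[0,0,0],[0,0,0],[0,0,0],[0,0,0],[0,0,0],[0,0,0],[0,0,0],[0,0,0]]'

```text
time_s: 20.9
position: [0.4369, 0.0116, 0.0106]
tcp_rot: [[-0.023, 1.0, 0.0], [1.0, 0.023, -0.0], [-0.0, 0.0, -1.0]]
force: [0.2, -0.1, 2.7]
opening: 0.414
```

```bash
python3 - <<'E'
from h import *
plan((.6354,-.0185,.11,1.3),(.6354,-.0185,.014,1.3))
E
```

```text
t 20.9 pos [436.9  11.6  10.6] head 1.3 open 0.414 F [ 0.2 -0.1  2.7] j6 -15.0
[-34.6, 197.8, -99.3] [0.0, 0.0, 0.0]
[-34.6, 197.8, -3.3] [0.0, 0.0, 0.0]
```

```bash
python3 - <<'E'
from h import *
plan()
snap('j_1','side',240,200,160,120,5); snap('j_2','top',290,180,120,90,6)
E
```

```text
t 20.9 pos [436.9  11.6  10.6] head 1.3 open 0.414 F [ 0.2 -0.1  2.7] j6 -15.0
```

View pics/j_1.png

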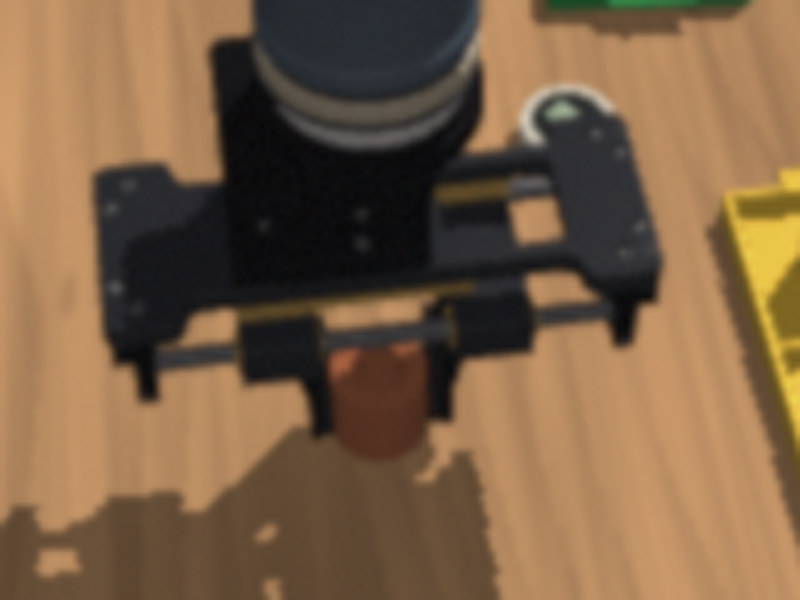

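View pics/j_2.png

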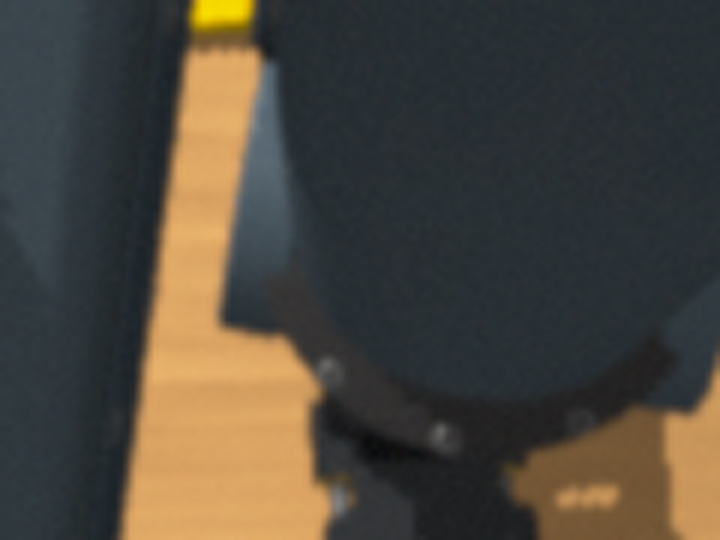

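play_rows --fingers '[255,255,255,255,255,255,255,255,255,255,255,255,255]' --linear '[[0,0,-15],[0,0,-40],[-1,8,-65],[-5,30,-80],[-10,60,-80],[-16,92,-80],[-22,125,-80],[-28,160,-80],[-32,185,-80],[-34,198,-80],[-34,198,-80],[-34,198,-80],[-34,198,-80]]' --rot '[[0,0,0],[0,0,0],[0,0,0],[0,0,0],[0,0,0],[0,0,0],[0,0,0],[0,0,0],[0,0,0],[0,0,0],[0,0,0],[0,0,0],[0,0,0]]'

```text
time_s: 22.3
position: [0.6337, -0.0175, 0.09]
tcp_rot: [[-0.023, 1.0, -0.003], [1.0, 0.023, 0.001], [0.001, -0.003, -1.0]]
force: [-0.4, 0.2, -1.2]
opening: 0.418
```

```bash
python3 - <<'E'
from h import *
plan((.6354,-.0185,.0145,1.3))
snap('k_1','side',320,190,160,120,5)
E
```

```text
t 22.3 pos [633.7 -17.5  90. ] head 1.3 open 0.418 F [-0.4  0.2 -1.2] j6 -13.0
[-1.1, 1.9, 75.5] [-0.2, -0.0, 0.0]
```

View pics/k_1.png

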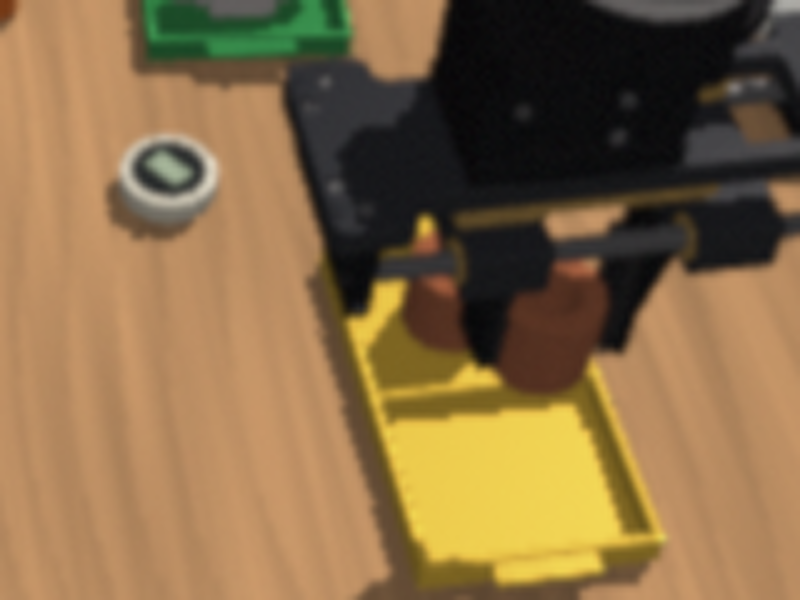

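Ring B hangs upright in the jaws above the empty yellow bay. Lowering it by 75 mm.

play_rows --fingers '[255,255,255,255,255,255,120,120,120,120,120,120,120,120,120]' --linear '[[0,0,25],[0,0,50],[0,0,67],[0,0,74],[0,0,76],[0,0,76],[0,0,76],[0,0,76],[0,0,76],[0,0,76],[0,0,68],[0,0,45],[0,0,10],[0,0,-20],[0,0,-20]]' --rot '[[0,0,0],[0,0,0],[0,0,0],[0,0,0],[0,0,0],[0,0,0],[0,0,0],[0,0,0],[0,0,0],[0,0,0],[0,0,0],[0,0,0],[0,0,0],[0,0,0],[0,0,0]]'

```text
time_s: 23.85
position: [0.6391, -0.0185, 0.1159]
tcp_rot: [[-0.023, 1.0, 0.01], [1.0, 0.023, -0.002], [-0.002, 0.01, -1.0]]
force: [1.4, -0.3, -0.6]
opening: 0.531
```

```bash
python3 - <<'E'
from h import *
plan((.4268,-.1397,.11,-85),(.4268,-.1397,.0085,-85))
snap('l_1','side',320,190,160,120,5)
E
```

```text
t 23.85 pos [639.1 -18.5 115.9] head 1.3 open 0.531 F [ 1.4 -0.3 -0.6] j6 -13.0
[-116.3, -215.1, 4.0] [0.6, -0.3, 86.3]
[-116.0, -216.1, 105.5] [0.6, -0.3, 86.3]
```

View pics/l_1.png

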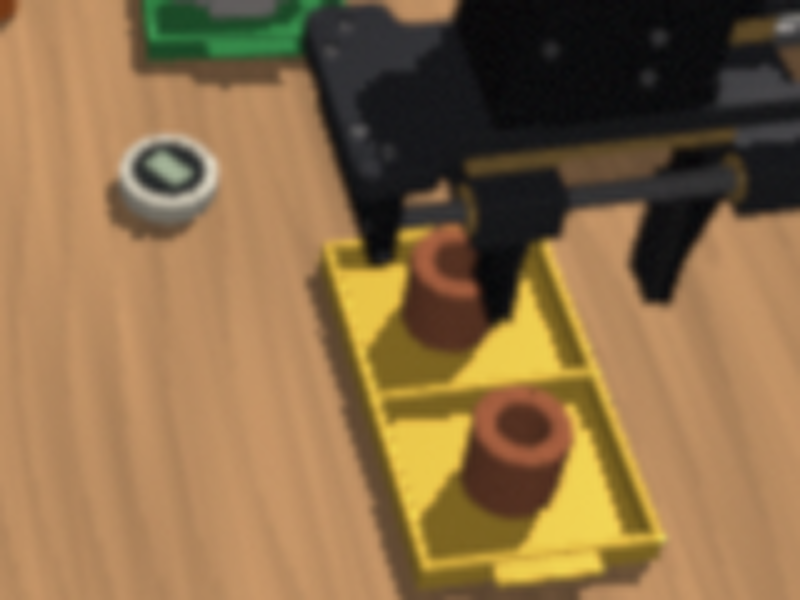

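play_rows --fingers '[0,0,0,0,0,0,0,0,0,0,0,0,0,0]' --linear '[[-8,-15,0],[-27,-50,0],[-48,-90,0],[-70,-130,0],[-92,-170,0],[-108,-198,0],[-116,-211,0],[-116,-211,0],[-116,-211,0],[-116,-211,0],[-116,-211,0],[-116,-211,0],[-116,-211,0],[-116,-211,0]]' --rot '[[0,0,8],[0,0,16],[0,0,24],[0,0,32],[0,0,40],[0,0,48],[0,0,56],[0,0,64],[0,0,72],[0,0,80],[0,0,86.3],[0,0,86.3],[0,0,86.3],[0,0,86.3]]'

```text
time_s: 25.3
position: [0.427, -0.1385, 0.1102]
tcp_rot: [[0.996, 0.089, -0.001], [0.089, -0.996, 0.0], [-0.001, -0.001, -1.0]]
force: [-1.0, 0.3, -1.4]
opening: 0.999
```

```bash
python3 - <<'E'
from h import *
plan((.4268,-.1397,.0085,-85))
snap('m_1','side',250,240,160,120,5,[box(.4268,-.1397,5,.052,.026,.028)])
E
```

```text
t 25.3 pos [ 427.  -138.5  110.2] head -84.9 open 0.999 F [-1.   0.3 -1.4] j6 53.0
[-0.2, 1.2, 101.7] [-0.0, 0.0, 0.1]
```

View pics/m_1.png

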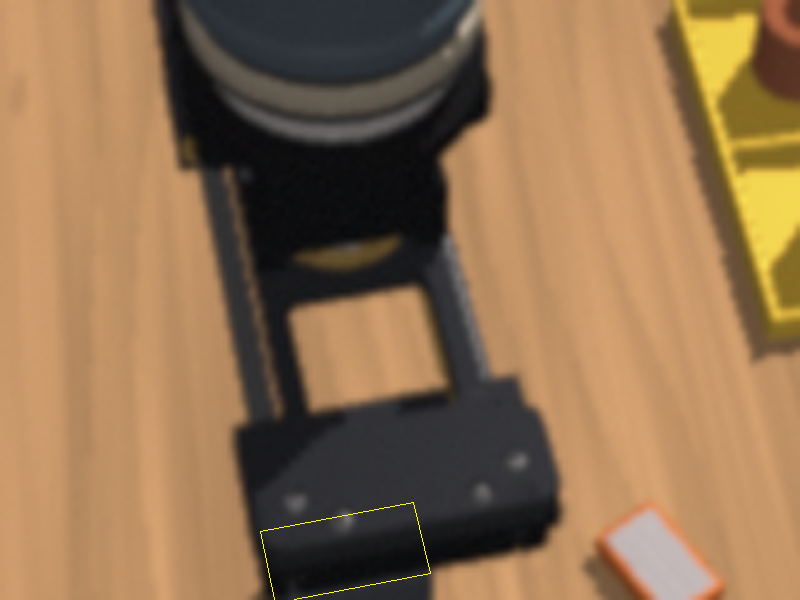

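play_rows --fingers '[0,0,0,0,0,0,255,255,255,255,255,255,255,255,255,255,255]' --linear '[[0,1,30],[0,1,60],[0,1,85],[0,1,101],[0,1,101],[0,1,101],[0,1,101],[0,1,101],[0,1,101],[0,1,101],[0,1,101],[0,1,101],[0,1,101],[0,1,101],[0,1,101],[0,1,101],[0,1,101]]' --rot '[[0,0,0],[0,0,0],[0,0,0],[0,0,0],[0,0,0],[0,0,0],[0,0,0],[0,0,0],[0,0,0],[0,0,0],[0,0,0],[0,0,0],[0,0,0],[0,0,0],[0,0,0],[0,0,0],[0,0,0]]'

```text
time_s: 27.05
position: [0.4273, -0.1397, 0.0095]
tcp_rot: [[0.996, 0.087, -0.0], [0.087, -0.996, 0.0], [-0.0, -0.0, -1.0]]
force: [-0.0, 0.8, -0.6]
opening: 0.3
```

```bash
python3 - <<'E'
from h import *
a=np.radians(7.8);v=.039*np.array([-np.sin(a),np.cos(a)]);c=np.array([.5805,-.2945]);print(c-v)
plan((*(c-v),.11,-82.2),(*(c-v),.0125,-82.2))
E
```

```text
[ 0.58579291 -0.33313917]
t 27.05 pos [ 427.3 -139.7    9.5] head -85.0 open 0.3 F [-0.   0.8 -0.6] j6 53.0
[140.9, 206.5, -100.5] [-0.0, 0.0, -2.8]
[140.9, 206.5, -3.0] [-0.0, 0.0, -2.8]
```

play_rows --fingers '[255,255,255,255,255,255,255,255,255,255,255,255,255]' --linear '[[0,0,-20],[0,0,-50],[4,6,-80],[15,22,-95],[32,47,-95],[52,76,-95],[72,106,-95],[94,138,-95],[115,168,-95],[131,192,-95],[141,206.5,-95],[141,206.5,-95],[141,206.5,-95]]' --rot '[[0,0,0],[0,0,0],[0,0,0],[0,0,0],[0,0,-1],[0,0,-2],[0,0,-2.8],[0,0,-2.8],[0,0,-2.8],[0,0,-2.8],[0,0,-2.8],[0,0,-2.8],[0,0,-2.8]]'

```text
time_s: 28.35
position: [0.5847, -0.3321, 0.1037]
tcp_rot: [[0.991, 0.136, -0.002], [0.136, -0.991, 0.002], [-0.002, -0.002, -1.0]]
force: [-0.6, 0.6, -1.6]
opening: 0.299
```

```bash
python3 - <<'E'
from h import *
plan((.5858,-.3331,.0135,-82.2))
snap('n_1','side'); snap('n_2','top')
E
```

```text
t 28.35 pos [ 584.7 -332.1  103.7] head -82.2 open 0.299 F [-0.6  0.6 -1.6] j6 43.0
[1.1, 1.4, 90.2] [-0.1, 0.1, 0.0]
```

View pics/n_1.png

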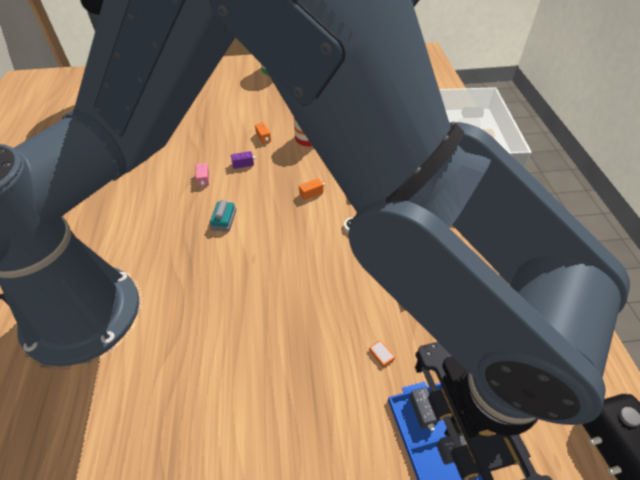

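View pics/n_2.png

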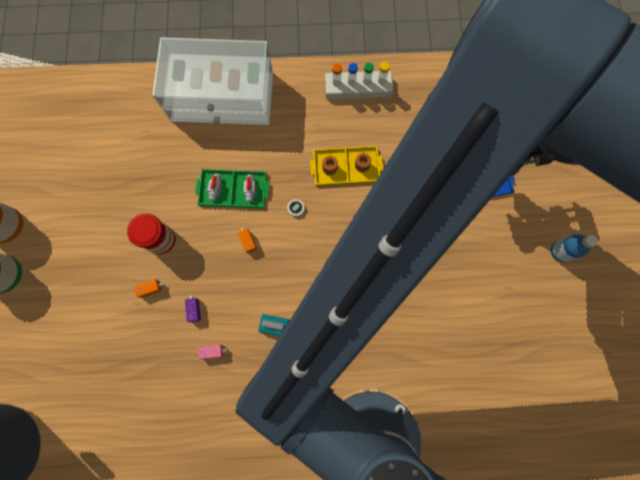

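play_rows --fingers '[255,255,255,255,255,255,255,150,150,150,150,150,150,150,150,150,150]' --linear '[[0,2,25],[0,2,50],[0,2,72],[0,2,84],[0,2,90],[0,2,91],[0,2,91],[0,2,91],[0,2,91],[0,2,91],[0,2,91],[0,2,84],[0,2,60],[0,2,25],[0,2,0],[0,2,0],[0,2,0]]' --rot '[[0,0,0],[0,0,0],[0,0,0],[0,0,0],[0,0,0],[0,0,0],[0,0,0],[0,0,0],[0,0,0],[0,0,0],[0,0,0],[0,0,0],[0,0,0],[0,0,0],[0,0,0],[0,0,0],[0,0,0]]'

```text
time_s: 30.15
position: [0.5863, -0.3352, 0.1054]
tcp_rot: [[0.991, 0.136, 0.001], [0.136, -0.991, -0.001], [0.001, 0.001, -1.0]]
force: [-0.8, 0.3, -0.9]
opening: 0.409
```

```bash
python3 - <<'E'
from h import *
plan((.43,-.02,.16,-82))
E
```

```text
t 30.15 pos [ 586.3 -335.2  105.4] head -82.2 open 0.409 F [-0.8  0.3 -0.9] j6 43.0
[-112.0, -333.5, -55.1] [0.1, -0.1, -0.2]
```

Backing off to the middle for an unobstructed look.

play_rows --fingers '[150,150,150,150,150,150,150,150,150,150,150,150]' --linear '[[0,0,-40],[-10,-30,-55],[-23,-70,-55],[-36,-110,-55],[-50,-150,-55],[-64,-190,-55],[-78,-230,-55],[-92,-270,-55],[-103,-310,-55],[-112,-333,-55],[-112,-333,-55],[-112,-333,-55]]' --rot '[[0,0,0],[0,0,0],[0,0,0],[0,0,0],[0,0,0],[0,0,0],[0,0,0],[0,0,0],[0,0,0],[0,0,0],[0,0,0],[0,0,0]]'

```text
time_s: 31.35
position: [0.4298, -0.0202, 0.1589]
tcp_rot: [[0.991, 0.137, -0.001], [0.137, -0.991, 0.0], [-0.001, -0.0, -1.0]]
force: [0.7, -0.4, 0.6]
opening: 0.417
```

```bash
python3 - <<'E'
from h import *
plan()
snap('o_1','side'); 
d=[box(.5805,-.2945,7.8,.092,.16,.013)]
snap('o_2','top',180,120,340,120,2); snap('o_3','top',410,130,120,90,6,d)
E
```

```text
t 31.35 pos [429.8 -20.2 158.9] head -82.1 open 0.417 F [ 0.7 -0.4  0.6] j6 64.0
```

View pics/o_1.png

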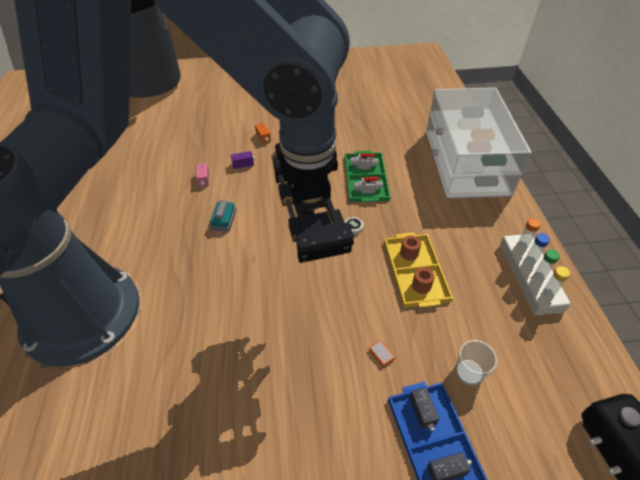

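View pics/o_2.png

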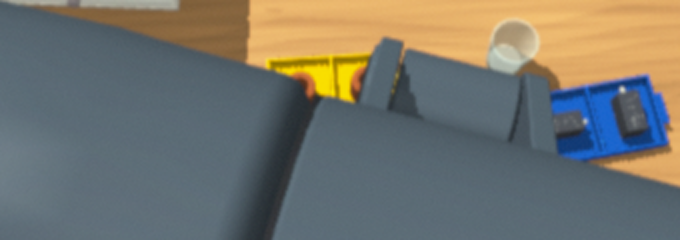

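View pics/o_3.png

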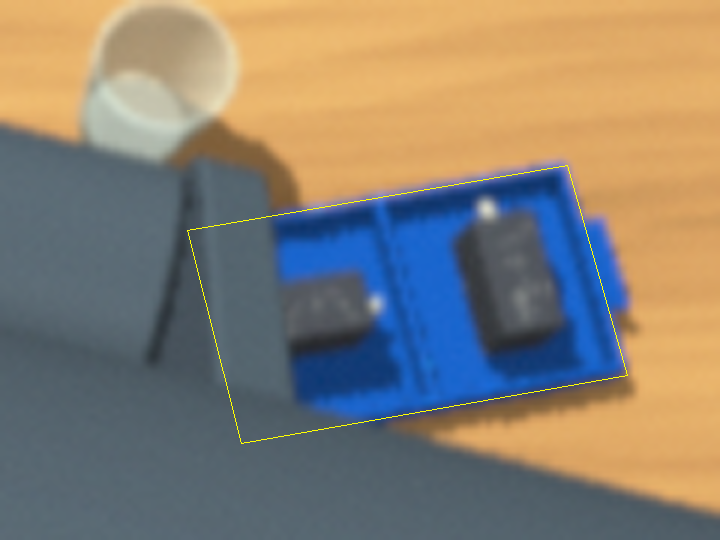

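```bash
python3 - <<'E'
import cv2
im=cv2.imread('pics/o_1.png')
a=cv2.resize(im[140:310,335:475],None,fx=3,fy=3,interpolation=2);b=cv2.resize(im[340:480,380:490],None,fx=3.4,fy=3.643,interpolation=2)
b=cv2.resize(b,(374,510));cv2.imwrite('pics/p.png',cv2.hconcat([a,b]))
E
```

```text
(no output)
```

View pics/p.png

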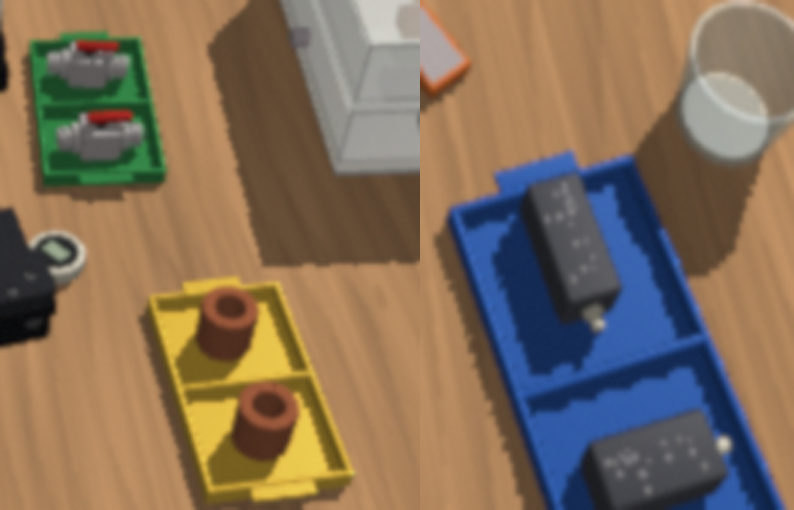

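```bash
python3 - <<'E'
from h import *
import h
im0=cv2.imread('pics/o_1.png')[:,:,::-1]
h.capture=lambda n: im0
d=[box(.5765,-.256,-82.2,.052,.026,.031),box(.5765,-.256,-82.2,.052,.026,.003),box(.5805,-.2945,7.8,.092,.16,.013)]
snap('q','side',380,370,100,75,8,d)
E
```

```text
(no output)
```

View pics/q.png

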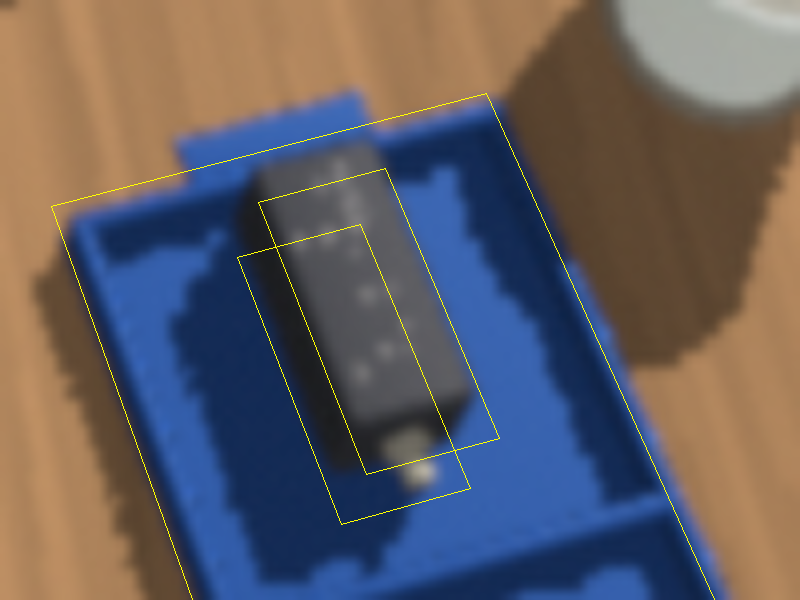

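```bash
python3 - <<'E'
from h import *
def tr(q):
    a=np.radians(7.8);d=q[:,:2]-np.array([.5805,-.2945]);return np.c_[d[:,0]*np.cos(a)+d[:,1]*np.sin(a),-d[:,0]*np.sin(a)+d[:,1]*np.cos(a)]*1000
f=lambda p:(np.array(p)+.5)/8-.5+np.array([380,370])
print('stone top z31',tr(back('side',f([(256,167),(376,143),(470,388),(358,420)]),.031)).round(1))
print('stone bottom front z3',tr(back('side',f([(338,468)]),.003)).round(1))
print('tray corners',tr(back('side',f([(72,218),(500,100)]),.013)).round(1))
g=lambda p:(np.array(p)+.5)/6-.5+np.array([410,130])
print('top cam: nipple end top',tr(back('top',g([(360,273),(372,340)]),.031)).round(1))
E
```

```text
stone top z31 [[-9.5 71.1]
 [14.7 69.7]
 [12.9 22.2]
 [-9.3 22. ]]
stone bottom front z3 [[-8.3 22.3]]
tray corners [[-42.9  76.7]
 [ 48.   77.9]]
top cam: nipple end top [[ 10.   22.6]
 [-18.2  24.9]]
```

```bash
python3 - <<'E'
from h import *
plan((.40,.22,.2,-82))
E
```

```text
t 31.5 pos [431.  -21.5 159.3] head -82.3 open 0.416 F [0.3 0.4 0.5] j6 65.0
[1.9, -243.4, -40.8] [0.0, -0.0, -0.3]
```

play_rows --fingers '[150,150,150,150,150,150,150,150,150]' --linear '[[0,-20,-20],[0,-60,-40],[0,-100,-40],[0,-140,-40],[0,-180,-40],[0,-220,-40],[0,-243,-40],[0,-243,-40],[0,-243,-40]]' --rot '[[0,0,0],[0,0,0],[0,0,0],[0,0,0],[0,0,0],[0,0,0],[0,0,0],[0,0,0],[0,0,0]]'

```text
time_s: 32.4
position: [0.3976, 0.22, 0.1993]
tcp_rot: [[0.991, 0.136, 0.0], [0.136, -0.991, -0.001], [0.0, 0.001, -1.0]]
force: [-0.5, -0.1, -0.8]
opening: 0.408
```

```bash
python3 - <<'E'
from h import *
snap('r','top',430,145,100,75,8,[box(.5805,-.2945,7.8,.092,.16,.013),box(.5755,-.2465,-82.2,.052,.026,.031),box(.5755,-.2465,-82.2,.052,.026,.003)])
E
```

```text
(no output)
```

View pics/r.png

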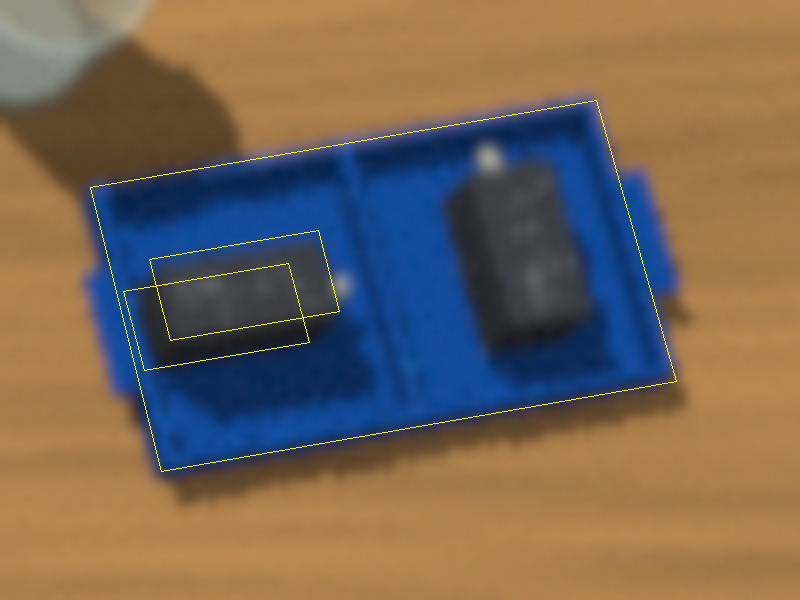

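```bash
python3 -c "
from rig import bot
print(bot.hand_in())"
```

```text
the job is handed in; nothing more can be done
None
```

I placed all five parts in their trays and handed the job in at about 32.5 s of the 115 s allowed; no verdict was reported. The two air stones are in the blue tray, the two rings stand on end in the yellow tray, and the loose tap is in the empty bay of the green tray with its lever up.

- **Placement:** the last pictures from both cameras show every part inside its own bay, the right way up and flat, and released. The gripper was clear of everything at hand-in.
- **First stone in the blue tray:** it sits about 6–10 mm off the middle of its bay, towards the end wall. The side camera made it look almost against that wall. A second look from the top camera showed it flat and clear of the wall, within the position limit.
- **Cup and canister:** no move went near either one, and in the pictures both look to be standing where they were. I judged this by eye and did not measure their positions.
- **Disagreements:** positions from the two cameras differed by about 3–6 mm, so I used averages. The second ring measured about 36 mm between the fingers instead of 38 mm, but it was carried and set down upright.

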